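Switch on the soldering place

ROBOT

A 6-joint arm with a two-finger parallel gripper is mounted at the origin on the work surface. World frame = base frame: x ahead of the robot, y to its left, z up, the work surface at z = 0. Lengths are in m, angles in rad, forces in N, time in s.
With the tool pointing down it reaches from about 0.375 to 0.9 m from the base axis. Payload 3.1 kg.
Tool frame: the origin (TCP) lies on the centre line of the jaws, within the pads' length; the fingertips stand 22 mm ahead of it and the grasp point (between the pads) lies 3 mm ahead of it; z points along the fingers, x is the direction in which the jaws open and shut, and the axes are right-handed (so a half turn about z gives the same grasp; the last joint's range is limited). The gripper opens to 87 mm and grips with 3 to 60 N. Pads are 19 mm wide; open, the fingers measure 117 mm over their backs; the gripper's body (75 mm by 190 mm) begins 51 mm behind the grasp point.
Start: joints at [0.973, 0.527, 1.433, -0, 1.181, -0.178], TCP at [0.255, 0.571, 0.245] pointing down, gripper open.
Joint ranges: [-3.08, 3.08], [-0.75, 2.2], [0.22, 2.44], [-1.43, 4.57], [0, 2.65], [-2.85, 2.85]. Speed limits (rad/s): [2.79, 2.79, 3.14, 3.14, 3.14, 3.14].

INTERFACE

Orientations are given as a unit quaternion [x, y, z, w].
In Python, from rig import robot, camera, order gives the robot as it stands.
- The arm moves only by the shell command python3 -m pendant 'ROWS' [OPENING] [FORCE]. ROWS is JSON, a list of rows, each a list of 2 entries, a list of its own where there are three numbers: the shift along the tool's x, y, z in mm, then the turn about the tool's z in degrees. A call has 1 to 8 rows; each row shifts and turns the commanded pose from where the row before left it, along the tool's axes as they then stand; what a row does not reach is not made up. A row lasts 1/8 s, in which the tool goes at most 62.5 mm and 10.7 degrees, less where a joint would pass 70% of its speed; a pose out of reach is approached as far as the arm can. A call with a gripper value outside its range is refused whole. OPENING is the finger opening in mm, from 0 to 87, set as the call begins (- or left out, the last holds). The fingers move at their own pace and stop on an object; FORCE is the grip in N (left out, the last holds). Time passes only in rows, so rows that do not move let the fingers close. It gives the time, the measured TCP pose, the force and the opening at its end, in the units of the state.
- robot.get_obs(): the state, without advancing time (a new reading comes with each control period).
- camera(name): name is "side" or "top" or "wrist"; returns a dict with "pixels" (400x640x3 uint8, blue, green, red), "mtx" (3x3 intrinsics, pixels), "R" (3x3) and "t" (3): a world point X has camera coordinates R X + t. Camera axes: x right, y down, z forward; pixel columns grow to the right and rows downward; lengths in m; the calibration is good to about 2 mm. The wrist camera is an equidistant fisheye: a pixel r from the principal point sees the ray r / f radians off the axis. A picture is of the moment at which its call begins. There is no depth.
- order.hand_in(): hands the job in, once; it reports no verdict.
The state is a dict: "time": time; "q": joint angles; "joint_velocities": joint speeds; "joint_torque": joint torques, N m; "position": TCP position; "tool_rot": TCP orientation; "ft_force": force on the tool from outside, world axes, zero at the start; "moment": the same for the moment, N m; "grip_width": finger opening in m.
Only numpy, scipy, OpenCV 4.12 (cv2) and the standard library are available. Lean on these libraries where they do the work, as an engineer would, in place of code of your own. Each camera call takes 0.05 s, during which the arm holds its last target. There are 200 camera calls.

TASK

Get the bench ready for soldering: first switch on the smoke absorber with the rocker on its top, then switch on the soldering station with the rocker on its sloping panel, and then press the middle one of its three preset keys fully down and let it come back up. Do not press the left or right preset key, do not lift, shove or tip anything, and leave the cutters, the solder spool and the iron stand where they are.

Things in the scene. Friction and masses are not known exactly. Their poses are not given: they have to be found in the camera images.
- absorber: smoke absorber: upright light-grey fan box, 74 mm deep (x), 160 wide (y), flat top 180 mm above the bench, on two black feet 130 mm long (x) under its sides; 1.5 kg, standing loose. Round grilles front and back, vent slots on top, rocker at the right of the top. Origin: centre of the underside; x points from its front to its back, away from the robot; y left seen from the robot; z up.
- absorber_switch (a point): middle of the absorber's black rocker, where its two halves meet: 45 mm right of centre (y -45) and 4 mm above the box top. Rocker 30 mm long (x) by 22 wide (y) in a black 40 x 29 mm bezel; x away from the robot, z up. Off: the far half (+x) slants up, its end 14 mm out and 6 mm above this point; the near half lies level. Press the far half 10 to 15 mm from the middle.
- absorber_rocker (a joint): angle of the absorber's rocker, rad: 0 off, 0.42 on. Pressed with about 5 N on the end of its far half it snaps over by itself past half-way (0.21) and stays; when on, the far half lies level with the middle line and the near half slants up.
- station: soldering station: grey wedge-shaped case, 160 mm deep (x), 150 wide (y), 45 high in front, 98 at the back; 1.7 kg, standing loose. Its white panel slopes at 0.416 rad, rising away from the robot, from x -80, z 45 to x +40, z 98 mm: dark display upper left, three keys in a row under it, rocker at the right. Origin: centre of the underside; x from front to back, y left seen from the robot, z up.
- station_switch (a point): middle of the station's mains rocker, where its halves meet, 5 mm above the sloping panel, 48 mm right of the panel's middle. x up the slope along the rocker, y left, z square out of the panel. Same black 30 x 22 mm rocker as on the absorber: off, its upper half (+x) slants up, its end 14 mm out and 6 mm higher along z. Press that upper half 10 to 15 mm from the middle.
- station_rocker (a joint): angle of the station's rocker, rad: 0 off, 0.42 on. Pressed with about 5 N on the end of its upper half it snaps over past half-way (0.21) and stays, with the lower half then slanting up.
- preset_middle_top (a point): centre of the top face of the middle preset key, the key to press: three equal black keys in a row across the panel, 30 mm apart, each 16 mm (up the slope) by 18 mm (across), 10 mm proud of the panel. x up the slope, y left, z square out of the panel.
- preset_middle (a joint): travel of the middle key square into the panel, m: 0 up, 0.004 fully down; spring 1.5 N to start, 4.5 N fully down, comes back up by itself
- preset_left_top (a point): centre of the top face of the left preset key (+y side); not to be pressed
- preset_left (a joint): travel of the left key, m: 0 up, 0.004 down
- preset_right_top (a point): centre of the top face of the right preset key (-y side); not to be pressed
- preset_right (a joint): travel of the right key, m: 0 up, 0.004 down
- spool: bystander: white solder spool standing on its end behind the cutters, 56 mm across, 48 mm high; origin: centre of the underside
- cutters: bystander: side cutters with yellow handles lying on the bench between absorber and station, 135 mm long (along its x), 44 mm wide, 12 mm high; origin near the joint, on the bench
- iron_stand: bystander: soldering iron in its stand behind the work; dark base of 90 mm (x) by 150 mm (y) with a sponge, the iron's handle slants up towards -y to about 150 mm high; origin: centre of the underside

How it is judged:
On the way, in this order (a step that is already met when the one before it is completed fails the run):
1. the smoke absorber's rocker is snapped over to on (value of joint absorber_rocker above 0.34 rad), for 0.1 s.
2. the soldering station's rocker is snapped over to on (value of joint station_rocker above 0.34 rad), for 0.1 s.
3. the middle preset key is pressed fully down (value of joint preset_middle above 0.003 m), for 0.05 s.
4. the middle preset key has come back up (value of joint preset_middle below 0.001 m), for 0.1 s.
At the end, for the whole second after the job is handed in: Both rockers are on (over 0.34 of 0.42 rad), all three preset keys are up (within 1 mm), and absorber and station stand upright (within 0.05 rad), at rest, within 25 mm of where they stood (value of joint each of absorber_rocker, station_rocker above 0.34 rad and value of joint each of preset_middle, preset_left, preset_right below 0.001 m and distance of each of absorber, station from where it was at the start of the episode below 0.025 m and angle between each of absorber, station's own z axis and vertical below 0.05 rad and linear speed of each of absorber, station below 0.01 m/s); the robot touches nothing.
It fails at once if the soldering station is switched on while the smoke absorber is off (value of joint station_rocker above 0.25 rad and value of joint absorber_rocker below 0.2 rad).
It fails at once if the middle preset key is pressed while the station is off (value of joint preset_middle above 0.002 m and value of joint station_rocker below 0.2 rad).
It fails at once if the left or right preset key is pressed (value of joint any of preset_left, preset_right above 0.002 m).
It fails at once if the absorber or the station is lifted, carried, shoved (25 mm) or tipped (distance of any of absorber, station from where it was at the start of the episode above 0.025 m or angle between any of absorber, station's own z axis and vertical above 0.2 rad or height (world z) of any of absorber, station above 0.012 m).
It fails at once if the spool, cutters or iron stand is moved (20 mm) (distance of any of spool, cutters, iron_stand from where it was at the start of the episode above 0.02 m).
It also fails if it takes over 54 s, if anything falls off the work surface, if the arm or the gripper's body presses on something with over 40 N, if the wrist force passes 120 N, or if a joint passes its speed limit or range.

## Working session

There is one attempt and no reset: what is moved stays moved. The work goes in short steps, Python scripts to look and compute and a shell command to move; the robot and the scene stay as the last step left them, time stands still between calls to the robot, and variables do not carry over. Pictures are saved under pics/ and viewed, about 8 in all and at most 12, crops included, and the job is handed in when it is done.

```bash
mkdir -p pics; ls; cat > h.py <<'E'
import numpy as np, cv2
from rig import robot, camera, order
def ray(c,u,v):
    m=c["mtx"];d=np.array([(u-m[0,2])/m[0,0],(v-m[1,2])/m[1,1],1.])
    R=np.array(c["R"]);t=np.array(c["t"]);return -R.T@t, R.T@d
def onz(c,u,v,z):
    o,d=ray(c,u,v);return o+d*(z-o[2])/d[2]
def proj(c,X):
    p=np.array(c["R"])@np.array(X)+np.array(c["t"]);p=np.array(c["mtx"])@p;return p[:2]/p[2]
def tri(c1,p1,c2,p2):
    A=[];b=[]
    for c,p in((c1,p1),(c2,p2)):
        o,d=ray(c,*p);d/=np.linalg.norm(d);P=np.eye(3)-np.outer(d,d);A.append(P);b.append(P@o)
    return np.linalg.lstsq(np.vstack(A),np.hstack(b),rcond=None)[0]
E
python3 - <<'E'
from h import *
import pickle
cs={}
for n in("top","side"):
    c=camera(n);cs[n]=c;cv2.imwrite(f"pics/{n}0.png",c["pixels"]);print(n,np.round(c["mtx"],1).tolist(),np.round(c["R"],3).tolist(),np.round(c["t"],3))
pickle.dump(cs,open("c0.pkl","wb"))
o=robot.get_obs();print(o)
E
```

```text
pics
top [[450.2, 0.0, 323.5], [0.0, 450.2, 199.7], [0.0, 0.0, 1.0]] [[-0.015, -1.0, 0.0], [-0.994, 0.015, -0.104], [0.104, -0.002, -0.995]] [-0.004  0.605  1.182]
side [[517.0, 0.0, 311.6], [0.0, 517.0, 210.9], [0.0, 0.0, 1.0]] [[0.821, -0.571, 0.01], [-0.445, -0.651, -0.615], [0.357, 0.5, -0.789]] [-0.487  0.332  1.061]
{'time': 0.1, 'q': array([ 9.72515617e-01,  5.28353003e-01,  1.43375823e+00,  1.84143694e-05,
        1.18140735e+00, -1.78523767e-01]), 'joint_velocities': array([-0.00056262, -0.00249157, -0.00382625, -0.0004207 , -0.00095058,
        0.00014726]), 'joint_torque': array([ 1.76165790e-04, -4.40982950e+01, -1.77150947e+01,  6.35251938e-02,
        5.34357189e-02, -5.97853705e-05]), 'position': array([0.25434504, 0.57023888, 0.24368693]), 'tool_rot': array([ 8.38911080e-01,  5.44267647e-01, -8.91363586e-04,  3.64477469e-04]), 'ft_force': array([ 0.05119044, -0.05129429, -0.27644288]), 'moment': array([ 0.01746546, -0.02389345,  0.02172719]), 'grip_width': 0.08691159918141815}
```

View pics/top0.png

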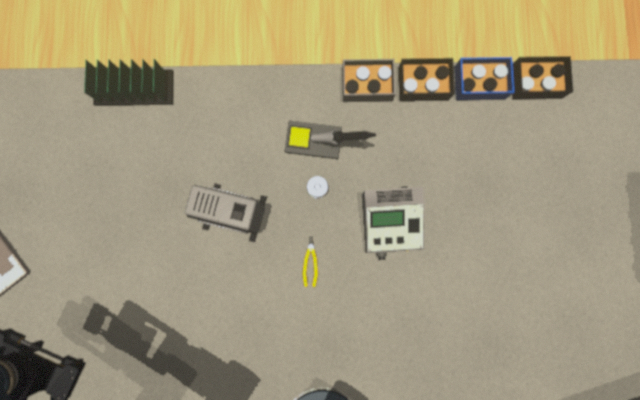

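View pics/side0.png

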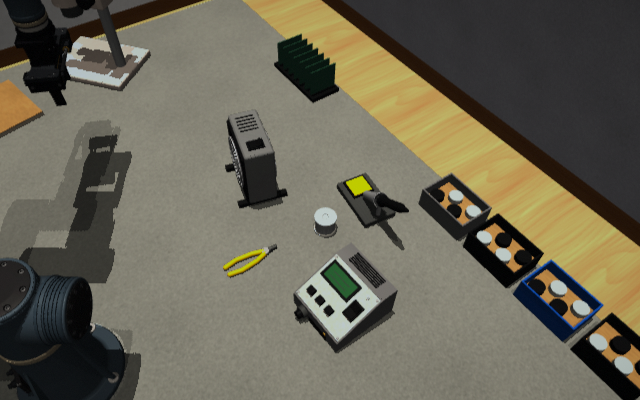

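Top view: absorber rocker is near (238,211), station rocker near (414,225), and the keys near (377/389/401,240). In the side view the absorber rocker is near (256,144), the station rocker near (353,311), and the keys near (311,290), (319,301) and (328,311).

```bash
python3 - <<'E'
from h import *
import pickle
cs=pickle.load(open("c0.pkl","rb"))
def blobs(n,x0,y0,x1,y1,th,amin=15,amax=400):
    g=cs[n]["pixels"][y0:y1,x0:x1].max(axis=2)
    k=4;g=cv2.resize(g,None,fx=k,fy=k,interpolation=cv2.INTER_CUBIC)
    N,L,S,C=cv2.connectedComponentsWithStats((g<th).astype(np.uint8))
    r=[]
    for i in range(1,N):
        a=S[i,4]/k/k
        if amin<a<amax:
            p=(C[i]+.5)/k-.5+[x0,y0]
            rr=cv2.minAreaRect(np.argwhere(L==i)[:,::-1].astype(np.float32))
            r.append((p,a)); print(n,p.round(1),round(a),"wh",np.round(np.array(rr[1])/k,1),"ang",round(rr[2],1))
    return r
print("absorber");blobs("top",215,195,258,228,85);blobs("side",240,130,272,156,60)
print("station");blobs("top",368,203,422,249,85);blobs("side",300,255,370,325,60)
c=cs["top"]
for n,b in (("top",(180,175,275,245)),("top",(355,180,430,262)),("side",(215,100,295,210)),("side",(285,240,400,355))):
    im=cs[n]["pixels"][b[1]:b[3],b[0]:b[2]]
    cv2.imwrite(f"pics/t{b[0]}.png",cv2.resize(im,(400,300),interpolation=cv2.INTER_CUBIC))
a=[cv2.imread(f"pics/t{k}.png") for k in(180,355,215,285)]
cv2.imwrite("pics/crops.png",np.vstack([np.hstack(a[:2]),np.hstack(a[2:])]))
E
```

```text
absorber
top [254.9 217.9] 114 wh [26.2  7.5] ang 90.0
top [238.8 208.3] 77 wh [10.3  9.6] ang 14.9
side [254.9 144.2] 163 wh [10.9 17.3] ang 71.2
station
top [371.5 219.3] 16 wh [13.5  2. ] ang 88.9
top [413.4 225.1] 111 wh [12.   9.2] ang 90.0
top [399.9 239.7] 19 wh [4.2 4.5] ang 90.0
top [388.3 240.2] 18 wh [4.  4.5] ang 90.0
top [376.9 241.1] 18 wh [4.  4.5] ang 90.0
side [361.1 264.9] 256 wh [30.4 12.1] ang 45.7
side [340.9 281.2] 273 wh [39.1 21.4] ang 47.0
side [311.1 290.2] 62 wh [8.3 8. ] ang 45.0
side [319.6 300. ] 63 wh [8.5 7.7] ang 46.7
side [352.7 310.7] 248 wh [13.4 19.2] ang 47.1
side [306.8 316. ] 192 wh [30.9 14.6] ang 50.2
side [328.4 310.3] 65 wh [8.7 8.3] ang 45.0
side [365.4 320.8] 69 wh [11.7 10.5] ang -0.0
```

View pics/crops.png

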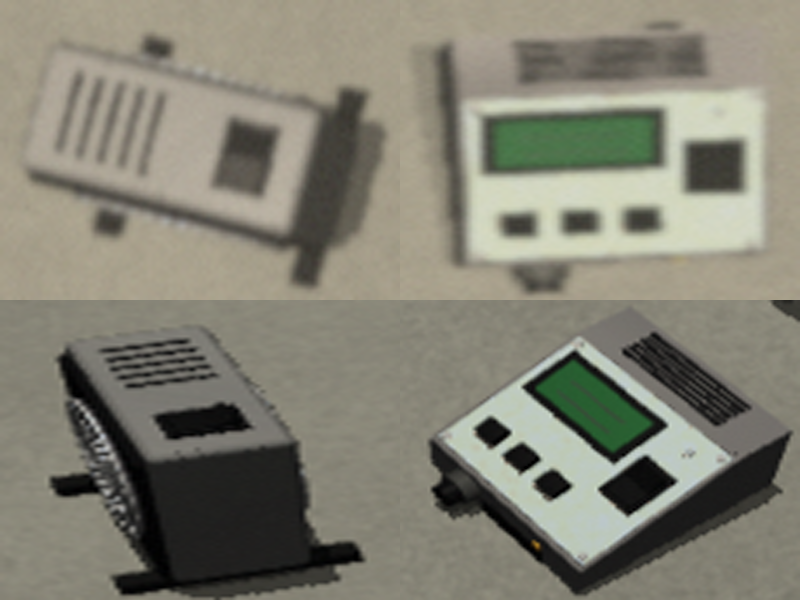

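The crops show the absorber yawed about -15°, with its bezel centre near top px (238.7,211.6), and the station nearly square on. Both rockers are off.

```bash
python3 - <<'E'
from h import *
import pickle
cs=pickle.load(open("c0.pkl","rb"));T,S=cs["top"],cs["side"]
cr=lambda p:(180+p[0]/400*95-.4,175+p[1]/300*70-.4)
P=[onz(T,*cr(p),.18) for p in((62,45),(318,106),(292,245),(30,172))]
print("abs top corners",np.round(P,4).tolist())
u=P[1]+P[2]-P[0]-P[3];yaw=np.arctan2(u[0],-u[1]);u2=P[0]+P[1]-P[2]-P[3];print("lens",np.linalg.norm(u)/2,np.linalg.norm(u2)/2)
print("yaw",np.degrees(yaw),np.degrees(np.arctan2(u2[1],u2[0])))
ctr=np.mean(P,0);print("ctr",ctr)
c,s=np.cos(yaw),np.sin(yaw);print("switch from corners",ctr+np.array([s*45,-c*45,4])/1000)
print("bezel top",onz(T,238.7,211.3,.182),"side",onz(S,254.9,144.2,.182),"tri",tri(T,(238.7,211.3),S,(254.9,144.2)))
for n,a,b in(("L",(376.9,241.1),(311.1,290.2)),("M",(388.3,240.2),(319.6,300)),("R",(399.9,239.7),(328.4,310.3)),("sw",(413.4,225.1),(352.7,310.7))):
    print(n,tri(T,a,S,b).round(4))
E
```

```text
abs top corners [[0.6284, 0.2926, 0.18], [0.5923, 0.1485, 0.18], [0.516, 0.1629, 0.18], [0.5582, 0.3095, 0.18]]
lens 0.15057314156968538 0.07488024248947937
yaw -15.083259494160238 -12.058276518606514
ctr [0.57372674 0.2283827  0.18      ]
switch from corners [0.56201673 0.18493301 0.184     ]
bezel top [0.56433942 0.18678712 0.182     ] side [0.56329878 0.19409384 0.182     ] tri [0.56184161 0.18641067 0.18932304]
L [ 0.4893 -0.1491  0.0678]
M [ 0.491  -0.1786  0.0676]
R [ 0.492  -0.2087  0.068 ]
sw [ 0.5287 -0.2425  0.0801]
```

```bash
cat >> h.py <<'E'
from scipy.spatial.transform import Rotation as Ro
def plan(tgt,ang=None):
    o=robot.get_obs();R=Ro.from_quat(o["tool_rot"]).as_matrix();a=np.degrees(np.arctan2(R[1,0],R[0,0]))
    print("t",o["time"],"pos",o["position"].round(4),"xang",a.round(2),"F",o["ft_force"].round(2))
    if ang is not None:
        print("turn",a-ang); R=R@Ro.from_euler("z",a-ang,degrees=True).as_matrix()
    print("tool shift mm",(R.T@(np.array(tgt)-o["position"])*1000).round(1))
E
python3 -m pendant '[[[0,0,-40],-9]]' 0; python3 -c "
from h import *
plan([.5767,.183,.265],75)"
```

```text
time: 0.22
position: [0.2533, 0.5685, 0.2808]
tool_rot: [0.792, 0.61, -0.005, 0.002]
ft_force: [1.0, 0.3, 0.4]
grip_width: 0.0828
t 0.225 pos [0.2533 0.5685 0.2808] xang 75.19 F [1.02 0.27 0.37]
turn 0.1862515875264279
tool shift mm [-288.5  412.2   17.2]
```

```bash
python3 -m pendant '[[[-29,41,0],0],[[-29,41,0],0],[[-29,41,0],0],[[-29,41,0],0],[[-29,41,0],0],[[-29,41,0],0],[[-29,41,0],0],[[-29,41,0],0]]' 0; python3 -m pendant '[[[-28,42,0],0],[[-28,42,0],0],[[0,0,0],0],[[0,0,0],0]]' 0; python3 - <<'E'
from h import *
plan([.5767,.183,.265],75)
c=camera("wrist");cv2.imwrite("pics/w1.png",c["pixels"]);print(c["mtx"],c["R"],c["t"])
E
```

```text
time: 1.23
position: [0.5118, 0.2601, 0.2842]
tool_rot: [0.794, 0.608, -0.0, -0.0]
ft_force: [0.4, 0.9, 0.1]
grip_width: 0.0054
time: 1.72
position: [0.577, 0.1856, 0.2839]
tool_rot: [0.794, 0.608, -0.001, -0.001]
ft_force: [-0.5, -0.3, -0.1]
grip_width: 0.0003
t 1.725 pos [0.577  0.1856 0.2839] xang 74.91 F [-0.46 -0.29 -0.06]
turn -0.09009074856257371
tool shift mm [-2.6  0.4 18.9]
[[309.70691629   0.         320.36636349]
 [  0.         309.70691629 198.17926737]
 [  0.           0.           1.        ]] [[ 2.59770408e-01  9.65670007e-01 -8.78449825e-04]
 [ 9.32653800e-01 -2.50652828e-01  2.59480344e-01]
 [ 2.50352200e-01 -6.82246044e-02 -9.65747990e-01]] [-0.32903413 -0.53333759  0.29690288]
```

View pics/w1.png

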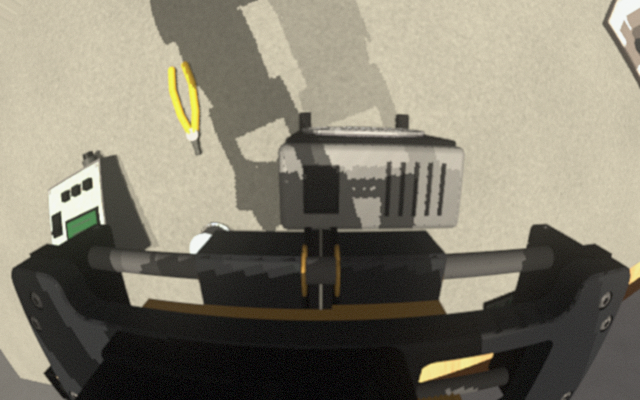

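Wrist view: the bezel spans x 303–339 and y 165–213, and the box top's edges run from y≈150 to 228. I'll cast those rays onto the top.

```bash
cat >> h.py <<'E'
def fish(c,u,v,z):
    m=c["mtx"];d=np.array([u-m[0,2],v-m[1,2]]);r=np.hypot(*d);th=r/m[0,0]
    v=np.r_[np.sin(th)*d/max(r,1e-9),np.cos(th)];R=np.array(c["R"]);o=-R.T@np.array(c["t"]);w=R.T@v
    return o+w*(z-o[2])/w[2]
E
python3 - <<'E'
from h import *
c=camera("wrist");im=c["pixels"];g=im.max(2)
print(g[185:195,295:350].mean(0).astype(int).tolist());print(g[155:235,310:316].mean(1).astype(int).tolist())
cs=[fish(c,*p,.182) for p in((303.5,165),(339.5,165),(303.5,213),(339.5,213))]
print(np.round(cs,4).tolist(),np.mean(cs,0))
for u in(290,360,420,450): print(fish(c,u,228,.18).round(4))
E
```

```text
[77, 76, 77, 76, 77, 76, 74, 61, 44, 32, 35, 33, 34, 36, 35, 36, 34, 35, 36, 34, 35, 35, 36, 35, 35, 35, 34, 36, 34, 35, 36, 35, 34, 36, 35, 35, 35, 36, 36, 35, 33, 35, 38, 48, 68, 76, 78, 76, 76, 75, 76, 79, 90, 95, 91]
[99, 89, 84, 81, 82, 83, 80, 79, 80, 79, 70, 52, 39, 39, 40, 39, 40, 38, 38, 40, 37, 39, 36, 37, 38, 37, 36, 36, 36, 36, 37, 35, 36, 34, 34, 33, 37, 36, 35, 35, 34, 33, 35, 35, 36, 33, 34, 35, 34, 33, 35, 31, 31, 32, 31, 29, 26, 29, 39, 56, 70, 72, 72, 72, 71, 72, 72, 72, 71, 72, 72, 66, 61, 50, 39, 29, 24, 23, 24, 27]
[[0.5415, 0.1818, 0.182], [0.5488, 0.2094, 0.182], [0.5799, 0.171, 0.182], [0.5876, 0.1997, 0.182]] [0.56443992 0.1904794  0.182     ]
[0.5904 0.156  0.18  ]
[0.6058 0.2133 0.18  ]
[0.6204 0.2648 0.18  ]
[0.6286 0.2928 0.18  ]
```

Already over the far end. Going down, then in small steps.

```bash
python3 -m pendant '[[[0,0,35],0],[[0,0,30],0],[[0,0,0],0]]' ; python3 -m pendant '[[[0,0,3],0],[[0,0,2],0],[[0,0,0],0]]'; python3 -m pendant '[[[0,0,2],0],[[0,0,0],0]]'
```

```text
time: 2.2
position: [0.575, 0.1866, 0.2174]
tool_rot: [0.793, 0.609, -0.003, -0.002]
ft_force: [0.4, 0.1, 0.5]
grip_width: -0.0
time: 2.58
position: [0.5781, 0.1858, 0.2154]
tool_rot: [0.794, 0.608, 0.001, 0.0]
ft_force: [0.4, 0.5, 0.5]
grip_width: 0.0008
time: 2.82
position: [0.5777, 0.1855, 0.2126]
tool_rot: [0.794, 0.608, -0.0, -0.0]
ft_force: [0.2, -0.8, -0.5]
grip_width: 0.0009
```

```bash
python3 -m pendant '[[[0,0,1.5],0],[[0,0,0],0]]'; python3 -m pendant '[[[0,0,1.5],0],[[0,0,0],0]]';python3 -m pendant '[[[0,0,1],0],[[0,0,0],0]]'
```

```text
time: 3.08
position: [0.578, 0.1855, 0.2115]
tool_rot: [0.794, 0.608, 0.0, 0.0]
ft_force: [-1.0, -0.4, 4.1]
grip_width: 0.0005
time: 3.32
position: [0.5779, 0.1856, 0.2093]
tool_rot: [0.794, 0.608, 0.0, -0.0]
ft_force: [-0.4, -0.1, -0.7]
grip_width: 0.0004
time: 3.58
position: [0.5773, 0.1857, 0.2079]
tool_rot: [0.794, 0.608, -0.001, -0.0]
ft_force: [-0.5, 0.3, 0.7]
grip_width: 0.0008
```

It read 4 N and then released, so the rocker snapped over. Retreating and checking.

```bash
python3 -m pendant '[[[0,0,-40],0],[[0,0,-40],0],[[0,0,0],-9],[[0,0,0],-8.6]]'; python3 -c "
from h import *
plan([.555,-.215,.215],92.6)"
```

```text
time: 4.08
position: [0.5777, 0.1857, 0.2891]
tool_rot: [0.689, 0.724, 0.0, 0.0]
ft_force: [0.4, -0.3, -1.1]
grip_width: 0.0006
t 4.075 pos [0.5777 0.1857 0.2891] xang 92.84 F [ 0.42 -0.32 -1.12]
turn 0.23741735644873074
tool shift mm [-399.3  -41.    74. ]
```

```bash
python3 -m pendant '[[[-57,-6,0],0],[[-57,-6,0],0],[[-57,-6,0],0],[[-57,-6,0],0],[[-57,-6,0],0],[[-57,-6,20],0],[[-57,-5,25],0],[[0,0,28],0]]'; python3 -m pendant '[[[0,0,0],0],[[0,0,0],0]]'; python3 - <<'E'
from h import *
plan([.555,-.215,.215],92.6)
w=camera("wrist");s=camera("side")
a=cv2.resize(w["pixels"][60:300,160:480],(800,600)[:2])
b=cv2.resize(s["pixels"][100:220,210:310],(400,480),interpolation=cv2.INTER_CUBIC)
cv2.imwrite("pics/w2.png",w["pixels"]);cv2.imwrite("pics/s2.png",b)
import pickle;pickle.dump(w,open("w2.pkl","wb"))
E
```

```text
time: 5.08
position: [0.5547, -0.2198, 0.2149]
tool_rot: [0.693, 0.721, -0.0, 0.002]
ft_force: [-0.2, 0.6, -0.3]
grip_width: 0.0007
time: 5.32
position: [0.555, -0.2144, 0.2162]
tool_rot: [0.691, 0.723, 0.0, 0.0]
ft_force: [0.1, -0.3, 0.5]
grip_width: 0.0003
t 5.325 pos [ 0.555  -0.2144  0.2162] xang 92.59 F [ 0.11 -0.28  0.54]
turn -0.007395949781852096
tool shift mm [-0.6  0.   1.2]
```

View pics/w2.png

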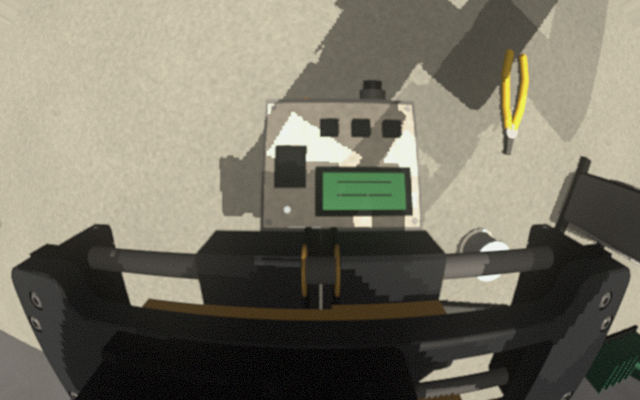

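View pics/s2.png

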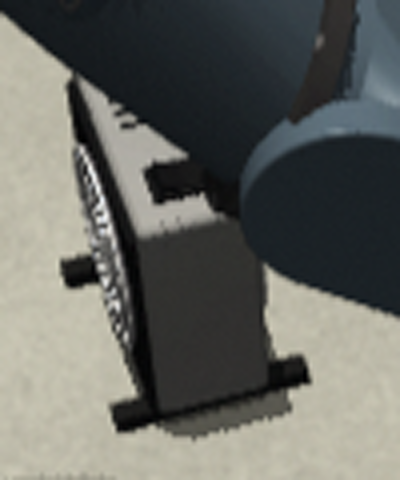

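Wrist view: rocker bezel near (291,166), keys near (330/361/392,128). The arm partly hides the absorber in the side view, so I'll compare top views.

```bash
python3 - <<'E'
from h import *
import pickle
w=pickle.load(open("w2.pkl","rb"));g=w["pixels"].max(2)
N,L,S,C=cv2.connectedComponentsWithStats((g[100:200,265:412]<45).astype(np.uint8))
for i in range(1,N):
    if S[i,4]>80:
        p=C[i]+[265,100];print(p.round(1),S[i],[fish(w,*p,z).round(4).tolist() for z in(.0676,.078)])
c0=pickle.load(open("c0.pkl","rb"))["top"]["pixels"];c=camera("top")["pixels"]
k=lambda i:cv2.resize(i[195:228,218:260],(400,320),interpolation=cv2.INTER_CUBIC)
cv2.imwrite("pics/cmp.png",np.hstack([k(c0),k(c)]))
E
```

```text
[288.2 179.9] [ 10  70  30  16 202] [[0.5455, -0.2457, 0.0676], [0.5433, -0.2446, 0.078]]
```

View pics/cmp.png

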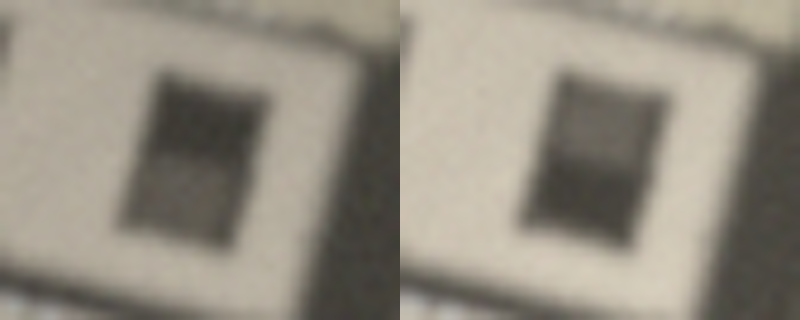

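The bright and dark halves have swapped, so the absorber is on. Next, the station points from the wrist view.

```bash
python3 - <<'E'
from h import *
import pickle
w=pickle.load(open("w2.pkl","rb"));g=w["pixels"].max(2)
N,L,S,C=cv2.connectedComponentsWithStats((g[110:195,268:412]<75).astype(np.uint8))
for i in range(1,N):
    if 150<S[i,4]<3000:
        p=S[i,:2]+(S[i,2:4]-1)/2+[268,110];print(p,S[i],[fish(w,*p,z).round(4).tolist() for z in(.0676,.078,.08)])
E
```

```text
[329. 127.] [ 53   9  17  17 285] [[0.4936, -0.2092, 0.0676], [0.4932, -0.2095, 0.078], [0.4931, -0.2096, 0.08]]
[361.  127.5] [ 84   9  19  18 307] [[0.4923, -0.1794, 0.0676], [0.492, -0.1808, 0.078], [0.4919, -0.181, 0.08]]
[391.  128.5] [114  10  19  18 316] [[0.4911, -0.1507, 0.0676], [0.4909, -0.1531, 0.078], [0.4908, -0.1536, 0.08]]
[289.5 166.5] [   6   36   32   42 1236] [[0.5325, -0.2448, 0.0676], [0.5307, -0.2438, 0.078], [0.5304, -0.2436, 0.08]]
[362.5 180.5] [ 47  57  96  28 661] [[0.5428, -0.1745, 0.0676], [0.5407, -0.176, 0.078], [0.5403, -0.1763, 0.08]]
```

```bash
python3 -c "
from h import *
plan([.537,-.243,.12],92.6)"
```

```text
t 5.475 pos [ 0.5554 -0.2143  0.217 ] xang 92.63 F [ 0.04 -0.17 -0.28]
turn 0.034243736184976115
tool shift mm [-27.7 -19.9  97. ]
```

```bash
python3 -m pendant '[[[-28,-20,0],0],[[0,0,30],0],[[0,0,40],0],[[0,0,27],0],[[0,0,0],0],[[0,0,0],0]]'; python3 -m pendant '[[[0,0,4],0],[[0,0,2],0],[[0,0,0],0]]'; python3 -m pendant '[[[0,0,1.5],0],[[0,0,0],0]]';python3 -m pendant '[[[0,0,1.5],0],[[0,0,0],0]]'
```

```text
time: 6.22
position: [0.5369, -0.244, 0.1201]
tool_rot: [0.691, 0.723, 0.0, 0.001]
ft_force: [0.0, -0.0, 1.2]
grip_width: 0.0007
time: 6.6
position: [0.5359, -0.2437, 0.1128]
tool_rot: [0.691, 0.723, 0.0, 0.0]
ft_force: [0.6, -0.7, -0.0]
grip_width: 0.0003
time: 6.85
position: [0.536, -0.2438, 0.1113]
tool_rot: [0.691, 0.723, 0.0, 0.0]
ft_force: [0.2, 0.5, 2.5]
grip_width: 0.0009
time: 7.1
position: [0.5367, -0.2439, 0.1103]
tool_rot: [0.691, 0.723, 0.0, 0.001]
ft_force: [1.0, 0.1, 4.2]
grip_width: 0.0005
```

```bash
python3 -m pendant '[[[0,0,1.5],0],[[0,0,0],0]]';python3 -m pendant '[[[0,0,1],0],[[0,0,0],0]]'
```

```text
time: 7.35
position: [0.5357, -0.2437, 0.1079]
tool_rot: [0.691, 0.723, -0.0, -0.0]
ft_force: [-0.6, -0.4, 0.4]
grip_width: 0.0004
time: 7.6
position: [0.5352, -0.2435, 0.1065]
tool_rot: [0.691, 0.723, -0.0, -0.001]
ft_force: [-0.8, -0.4, 0.3]
grip_width: 0.0004
```

```bash
python3 -m pendant '[[[0,0,-40],0],[[0,0,-20],0],[[0,0,0],0]]'; python3 -c "
from h import *
plan([.491,-.179,.12],92.6)
c=camera('wrist');c0=cv2.imread('pics/w2.png')
t=camera('top')['pixels'][200:250,365:425]
cv2.imwrite('pics/st.png',np.hstack([cv2.resize(c['pixels'][60:240,200:440],(480,360)),cv2.resize(t,(320,360))]))"
```

```text
time: 7.98
position: [0.5365, -0.2443, 0.1684]
tool_rot: [0.691, 0.723, 0.0, 0.002]
ft_force: [0.1, -0.2, -0.3]
grip_width: 0.0003
t 7.975 pos [ 0.5365 -0.2443  0.1684] xang 92.55 F [ 0.07 -0.24 -0.34]
turn -0.05332524712950715
tool shift mm [ 67.4 -42.6  48.1]
```

View pics/st.png

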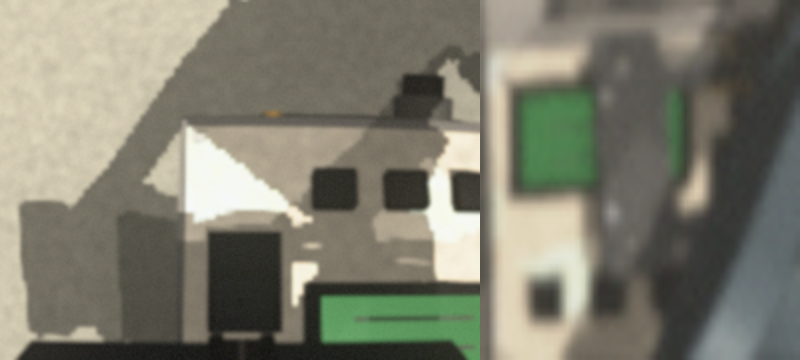

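The rocker is in shadow in both crops, so I can't tell. I'll step aside for a clear top view before touching the key.

```bash
python3 -m pendant '[[[40,0,-40],0],[[60,0,0],0],[[60,0,0],0],[[60,0,0],0],[[0,0,0],0],[[0,0,0],0]]'; python3 -c "
from h import *
import pickle
plan([.491,-.179,.13],92.6)
C=pickle.load(open('c0.pkl','rb'))
k=lambda i:cv2.resize(i[200:255,365:425],(390,290),interpolation=cv2.INTER_CUBIC)
l=lambda i:cv2.resize(i[275:345,295:375],(390,290),interpolation=cv2.INTER_CUBIC)
cv2.imwrite('pics/st2.png',np.vstack([np.hstack([k(C['top']['pixels']),k(camera('top')['pixels'])]),np.hstack([l(C['side']['pixels']),l(camera('side')['pixels'])])]))"
```

```text
time: 8.82
position: [0.5258, -0.0239, 0.2061]
tool_rot: [0.691, 0.723, -0.001, -0.0]
ft_force: [-0.0, -0.6, 0.0]
grip_width: -0.0
t 8.825 pos [ 0.5258 -0.0239  0.2061] xang 92.61 F [-0.04 -0.57  0.01]
turn 0.01125007491917529
tool shift mm [-153.3  -41.6   76.2]
```

View pics/st2.png

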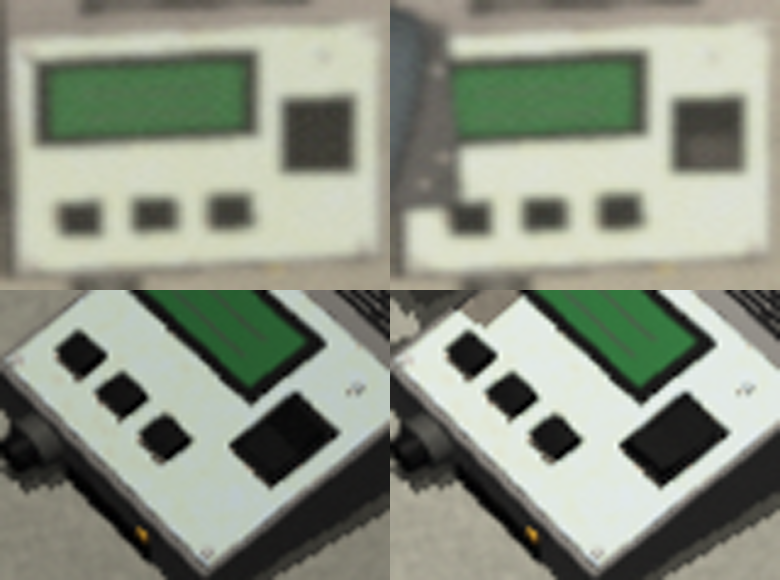

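In the clear top view the rocker's lower half is now lighter, meaning level, so the station is on. It hasn't moved. Now the middle key.

```bash
python3 -m pendant '[[[-51,-14,0],0],[[-51,-14,0],0],[[-51,-14,0],0],[[0,0,38],0],[[0,0,38],0],[[0,0,0],0],[[0,0,0],0]]'; python3 -c "
from h import *
plan([.491,-.179,.096],92.6)"
```

```text
time: 9.8
position: [0.4913, -0.1798, 0.1317]
tool_rot: [0.692, 0.722, 0.0, 0.001]
ft_force: [-0.4, -0.0, 0.4]
grip_width: 0.0004
t 9.8 pos [ 0.4913 -0.1798  0.1317] xang 92.47 F [-0.36 -0.05  0.38]
turn -0.12681446985611444
tool shift mm [ 0.8 -0.3 35.7]
```

```bash
python3 -m pendant '[[[0,0,20],0],[[0,0,14],0],[[0,0,0],0]]'; python3 -m pendant '[[[0,0,2],0],[[0,0,0],0]]'; python3 -m pendant '[[[0,0,1.5],0],[[0,0,0],0]]';python3 -m pendant '[[[0,0,1.5],0],[[0,0,0],0]]'
```

```text
time: 10.18
position: [0.4908, -0.1785, 0.097]
tool_rot: [0.691, 0.723, -0.0, -0.0]
ft_force: [-1.0, 1.8, 0.7]
grip_width: 0.0007
time: 10.42
position: [0.4912, -0.1787, 0.0955]
tool_rot: [0.691, 0.723, 0.0, 0.0]
ft_force: [0.3, -0.5, 0.2]
grip_width: 0.0001
time: 10.68
position: [0.4909, -0.1786, 0.0936]
tool_rot: [0.691, 0.723, 0.0, 0.0]
ft_force: [-0.2, -0.1, 0.2]
grip_width: 0.0002
time: 10.92
position: [0.4912, -0.1787, 0.0922]
tool_rot: [0.691, 0.723, 0.0, 0.0]
ft_force: [0.9, 0.5, 2.3]
grip_width: 0.0008
```

Contact at about z 0.0925.

```bash
python3 -m pendant '[[[0,0,1.5],0],[[0,0,0],0]]'; python3 -m pendant '[[[0,0,1.5],0],[[0,0,0],0]]';python3 -m pendant '[[[0,0,1],0],[[0,0,0],0]]'
```

```text
time: 11.18
position: [0.4916, -0.1787, 0.0909]
tool_rot: [0.691, 0.723, 0.0, 0.001]
ft_force: [2.0, 2.2, 4.4]
grip_width: 0.0005
time: 11.42
position: [0.492, -0.1788, 0.0895]
tool_rot: [0.691, 0.723, 0.001, 0.001]
ft_force: [3.0, 2.5, 5.4]
grip_width: 0.0008
time: 11.68
position: [0.4922, -0.1789, 0.089]
tool_rot: [0.691, 0.723, 0.001, 0.001]
ft_force: [2.3, 2.6, 8.1]
grip_width: 0.0002
```

```bash
python3 -m pendant '[[[0,0,1],0],[[0,0,0],0]]'
```

```text
time: 11.92
position: [0.4922, -0.1788, 0.0887]
tool_rot: [0.691, 0.723, 0.001, 0.002]
ft_force: [1.7, 3.3, 13.6]
grip_width: 0.0005
```

A hard stop: force is up 5.5 N for 0.3 mm, after about 3.8 mm of travel. Releasing and backing away.

```bash
python3 -m pendant '[[[0,0,-10],0],[[0,0,-40],0],[[0,0,-40],0],[[55,0,-30],0],[[60,0,0],0],[[60,0,0],0],[[0,0,0],0],[[0,0,0],0]]'; python3 -c "
from h import *
import pickle
C=pickle.load(open('c0.pkl','rb'))
t=camera('top')['pixels'];s=camera('side')['pixels']
k=lambda i:cv2.resize(i[110:290,180:440],(390,270),interpolation=cv2.INTER_CUBIC)
l=lambda i:cv2.resize(i[275:345,295:375],(390,290),interpolation=cv2.INTER_CUBIC)
cv2.imwrite('pics/end.png',np.vstack([np.hstack([k(C['top']['pixels']),k(t)]),np.hstack([l(C['side']['pixels']),l(s)])]))"
```

```text
time: 12.92
position: [0.4828, -0.0042, 0.2067]
tool_rot: [0.691, 0.723, -0.001, -0.0]
ft_force: [-0.5, -0.7, 0.2]
grip_width: 0.0005
```

View pics/end.png

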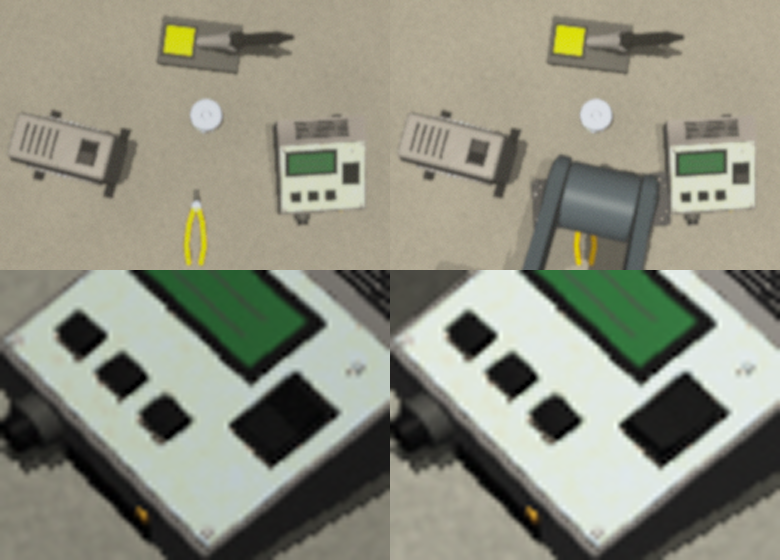

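The absorber, station, spool and stand are unmoved, both rockers are over and the keys are up. The robot is clear of everything.

```bash
python3 -c "
from h import *
print(order.hand_in())"
```

```text
the job is handed in; nothing more can be done
None
```

I did all three steps in order and handed the job in at about 13 s of robot time; no verdict was reported.

- **Absorber rocker:** the force rose to 4.1 N and then dropped to zero. The light and dark halves swapped in the top view, so it is on.
- **Station rocker:** the force rose to 4.2 N and then released. The first close-up was in shadow and told me nothing. A second, clear top view showed the lower half had changed shading, so I judged it on.
- **Middle key:** I pressed it about 3.8 mm to a hard stop at 13.6 N, then released it. It looks up in the last side view. The key's travel can't be read directly, so fully down is inferred from the distance and force.

In the last pictures the absorber, station, spool and iron stand had not visibly moved, and all three keys look as they did at the start. The arm partly hid the cutters in that view, but it never went near them below about 0.18 m. It ended in free air with about 0 N on the wrist.

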